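# Pack the divided carrier with jars and nested cups

## Task

Pack the blue divided carrier: take out the small all-white jar that was left in it and stand it on the stack of white wipes; stand every orange jar and every white jar with a blue lid upright in the carrier, one to a cell; and stand the three steel cups in a cell of their own, nested in size order (the narrow tall one inside the middle one, that inside the wide low one). Leave the loupe where it is.

Things in the scene. Friction and masses are not known exactly. Their poses are not given: they have to be found in the camera images.
- carrier: low blue divided carrier with wire handles at its two ends, it does not move; 152 mm (its x) by 250 mm (its y; the folded handles stick out 19 mm more), walls and dividers 4 mm thick and 20 mm tall from the bench, floor 4 mm thick; 2 rows (along x) of 3 cells (along y), each cell 70 mm (x) by 78 mm (y) inside; origin at the centre of its underside
- cup_large: the widest and lowest of three open steel cups: straight round wall 54 mm in outside diameter, 38 mm tall, wall 3 mm (inside 48 mm), floor 3 mm thick, about 90 g; stands mouth up; origin at the centre of its underside, z up. Inner cups nest 3.5 mm loose all round and stand about 30 mm proud of the outer one's rim
- cup_middle: the middle one of three open steel cups: straight round wall 41 mm in outside diameter, 66 mm tall, wall 3 mm (inside 35 mm), floor 3 mm thick, about 70 g; stands mouth up; origin at the centre of its underside, z up. Inner cups nest 3.5 mm loose all round and stand about 30 mm proud of the outer one's rim
- cup_small: the narrowest and tallest of three open steel cups: straight round wall 28 mm in outside diameter, 92 mm tall, wall 3 mm (inside 22 mm), floor 3 mm thick, about 50 g; stands mouth up; origin at the centre of its underside, z up. Inner cups nest 3.5 mm loose all round and stand about 30 mm proud of the outer one's rim
- cell0 (a point): centre of the floor of cell 0 of the carrier (cells 0-2 in the row nearer the robot, 3-5 in the far row, each from right to left; next cells are 74 mm apart along the carrier's x and 82 mm along its y); axes as the carrier's
- cell1 (a point): centre of the floor of cell 1 of the carrier (cells 0-2 in the row nearer the robot, 3-5 in the far row, each from right to left; next cells are 74 mm apart along the carrier's x and 82 mm along its y); axes as the carrier's
- cell2 (a point): centre of the floor of cell 2 of the carrier (cells 0-2 in the row nearer the robot, 3-5 in the far row, each from right to left; next cells are 74 mm apart along the carrier's x and 82 mm along its y); axes as the carrier's
- cell3 (a point): centre of the floor of cell 3 of the carrier (cells 0-2 in the row nearer the robot, 3-5 in the far row, each from right to left; next cells are 74 mm apart along the carrier's x and 82 mm along its y); axes as the carrier's
- cell4 (a point): centre of the floor of cell 4 of the carrier (cells 0-2 in the row nearer the robot, 3-5 in the far row, each from right to left; next cells are 74 mm apart along the carrier's x and 82 mm along its y); axes as the carrier's
- cell5 (a point): centre of the floor of cell 5 of the carrier (cells 0-2 in the row nearer the robot, 3-5 in the far row, each from right to left; next cells are 74 mm apart along the carrier's x and 82 mm along its y); axes as the carrier's
- jar_orange_1: orange jar with a black lid, solid, upright cylinder 52 mm in diameter and 70 mm tall, about 70 g; origin at the centre of its underside, z up. May be absent
- jar_orange_2: orange jar with a black lid, solid, upright cylinder 52 mm in diameter and 70 mm tall, about 70 g; origin at the centre of its underside, z up. May be absent
- jar_blue_1: white jar with a blue lid, solid, upright cylinder 44 mm in diameter and 55 mm tall, about 40 g; origin at the centre of its underside, z up. May be absent
- jar_blue_2: white jar with a blue lid, solid, upright cylinder 44 mm in diameter and 55 mm tall, about 40 g; origin at the centre of its underside, z up. May be absent
- o_ring_jar: small all-white jar with a white lid, upright cylinder 38 mm in diameter, 40 mm tall, about 25 g; stands at the start in a cell of the carrier, where it does not belong; origin at the centre of its underside, z up
- wipes: stack of white folded wipes, 124 x 124 mm, 25 mm high with a firm level top, does not move; origin at the centre of its underside, axes along its sides. To the right of it, from y = -0.44 on, stands a big grey instrument over 0.3 m tall: keep hand and arm clear of that
- loupe: bystander: black loupe with a light grey band, 44 mm in diameter, 35 mm tall, loose on the bench; not to be moved; origin at the centre of its underside
- wand_rest: fixed obstacle: stand with a round black foot 75 mm across and a thin upright post at x 0.54, y 0.26; on top of it, at 0.25 to 0.30 m height, a wand with a round wafer 200 mm across that points away to the back left (wafer centre at x 0.66, y 0.45). Keep hand and arm clear of it: where y is over 0.15 stay in front of x 0.46. Origin under the middle of the wand
Mind the look-alikes: they are no part of the job. What is shaped like the cup_small but brown is not meant.

How it is judged:
By the outcome, as a careful person would: the job done as asked, in the order asked, and still so for the second after the job is handed in, with the robot touching nothing.
Of jar_orange_1, jar_orange_2, jar_blue_1, jar_blue_2 only 2 to 4 are there at a start; the rules pass over those that are not, and their reading is None.
At some moment in a run one of jar_orange_1, jar_orange_2, jar_blue_1, jar_blue_2 may be knocked a few centimetres aside while the robot is not near it.
It also fails if it takes over 208 s, if anything falls off the work surface, if the arm or the gripper's body presses on something with over 40 N, if the wrist force passes 120 N, or if a joint passes its speed limit or range.

## Robot

A 6-joint arm with a two-finger parallel gripper is mounted at the origin on a cart in front of the work surface, level with it; the furniture and walls round the work are solid. World frame = base frame: x ahead of the robot, y to its left, z up, the work surface at z = 0. Lengths are in m, angles in degrees, forces in N, time in s.
With the tool pointing down it reaches from about 0.4 to 0.825 m from the base axis. Payload 7 kg.
Tool frame: the origin (TCP) lies on the centre line of the jaws, within the pads' length; the fingertips stand 8 mm ahead of it and the grasp point (between the pads) lies 11 mm behind it; z points along the fingers, y is the line along which they close (so a half turn about z gives the same grasp; the last joint's range is limited). The gripper opens to 88 mm and grips with 3 to 60 N. Pads are 19 mm wide; open, the fingers measure 130 mm over their backs; the gripper's body (78 mm by 193 mm) begins 47 mm behind the grasp point.
Start: joints at [86.007, 20.546, 0.682, 0, -70.136, -16.507], TCP at [0.236, 0.632, 0.211] pointing down, gripper open.
Joint ranges: [-176.03, 176.03], [-82.01, 121.73], [-58.28, 71.71], [-173.87, 95.51], [-174.79, -0.11], [-173.66, 173.66]. Speed limits (degrees/s): [136.94, 136.94, 172.46, 180, 180, 180].

## Interface

Orientations are given as [roll, pitch, yaw] about the fixed x, y, z axes, in that order (R = Rz(yaw) Ry(pitch) Rx(roll)).
In Python, from plant import ctrl, vision gives the robot as it stands. The module is installed in compiled form; this text tells all that it offers.
- The arm moves only by the tool move_arm, never from a script. Its argument "moves" is one flat list of numbers, 7 for each row, row after row: the finger opening in cm, from 0 to 8.76, then the shift along the tool's x, y, z in cm, then the turn, a rotation vector about the tool's x, y, z in rad. A call has 1 to 8 rows; each row shifts and turns the commanded pose from where the row before left it, along the tool's axes as they then stand; what a row does not reach is not made up. A row lasts 1/10 s, in which the tool goes at most 50 mm and 8.59 degrees, less where a joint would pass 70% of its speed; a pose out of reach is approached as far as the arm can. A call with a gripper value outside its range is refused whole. The fingers move at their own pace and stop on an object; the grip force is fixed at half the most. Time passes only in rows, so rows that do not move let the fingers close. It gives the time, the measured TCP pose, the force, the opening and the grip force at its end, in the units of the state.
- ctrl.get_obs(): the state, without advancing time (a new reading comes with each control period).
- vision.snapshot(name): name is "scene" or "top" or "wrist"; returns (picture, depth): 400x640x3 uint8, red, green, blue; 400x640 float32, m along the optical axis (not along the pixel's ray), 0 where there is no reading.
- vision.camera_model(name): a dict with "vertical_fov" (degrees; the focal length in pixels is half the picture's height over the tangent of half this angle, whatever the lens; pixels are square), "cx", "cy" (the principal point, pixels), "D" ([k1, k2, p1, p2, k3] as OpenCV has them; the pictures are not rectified), "cam_to_world" (4x4, takes a point from camera to world coordinates). Camera axes: x right, y down, z forward; pixel columns grow to the right and rows downward; lengths in m; the calibration is good to about 2 mm. A picture is of the moment at which its call begins: read the wrist's pose just before it. camera_model takes no time and is no camera call; for the wrist camera it gives the pose at the moment of the call.
- ctrl.close_job(): hands the job in; it is judged then, once.
The state is a dict: "clock": time; "joint_pos": joint angles; "qvel": joint speeds; "tau": joint torques, N m; "tool_pos": TCP position; "orientation": TCP orientation; "force": force on the tool from outside, world axes, zero at the start; "moment": the same for the moment, N m; "opening": finger opening in m; "gripper_force": force on a finger pad.
Only numpy, scipy, OpenCV 4.12 (cv2) and the standard library are available. Lean on these libraries where they do the work, as an engineer would, in place of code of your own. Each camera call takes 0.05 s, during which the arm holds its last target. There are 200 camera calls.

## Working session

There is one attempt and no reset: what is moved stays moved. The work goes in short steps, Python scripts to look and compute and a tool call to move; the robot and the scene stay as the last step left them, time stands still between calls to the robot, and variables do not carry over. Pictures are saved under pics/ and viewed, at most 14 in all, crops included, and the job is handed in when it is done.

Besides the shell and the picture viewer there is one more tool, called after "Emit:" as name(argument=value, ...) on one line, values as JSON. move_arm: Moves the arm, as the interface text tells. Its arguments: {"type":"object","properties":{"moves":{"type":"array"}},"required":["moves"]}

```bash
mkdir -p pics; ls
python3 - <<'E'
from plant import ctrl, vision
import cv2, numpy as np
print(ctrl.get_obs())
for n in ("scene","top"):
    p,d=vision.snapshot(n); cv2.imwrite(f"pics/{n}0.png",p[:,:,::-1]); np.savez(f"{n}0.npz",p=p,d=d); print(vision.camera_model(n), (d>0).mean())
print(vision.camera_model("wrist"))
E
```

```text
pics
{'clock': 0.0, 'joint_pos': array([ 8.60053082e+01,  2.05902827e+01,  6.32624399e-01, -1.98428246e-02,
       -7.01374737e+01, -1.65065358e+01]), 'qvel': array([ 0.01977954,  0.00584468, -0.07506897,  0.04204756,  0.03007779,
       -0.03577449]), 'tau': array([-1.50132011e-03, -5.82716990e+01,  2.93045533e+01,  6.99728429e+00,
        6.91508059e-03, -1.49643656e-04]), 'tool_pos': array([0.23625456, 0.63173056, 0.20972788]), 'orientation': array([ 1.79903488e+02, -9.14714385e-03, -2.05079772e+01]), 'force': array([ 0.26268147, -0.63548449, -0.29344365]), 'moment': array([0.01136408, 0.00761799, 0.02072909]), 'gripper_force': 0.0, 'opening': 0.08749607561694253}
{'vertical_fov': 47.67926232746457, 'cx': 317.2748789091403, 'cy': 202.8317861089822, 'D': array([-0.10398248,  0.        ,  0.        ,  0.        ,  0.        ]), 'cam_to_world': array([[-0.78572846, -0.45943306,  0.41418842,  0.08109933],
       [-0.61843394,  0.59758   , -0.51033088,  0.55385565],
       [-0.01304784, -0.65712968, -0.75366461,  0.8629124 ],
       [ 0.        ,  0.        ,  0.        ,  1.        ]]
[... 184 characters left out ...]
m_to_world': array([[ 0.04328287, -0.97831263,  0.2025611 ,  0.32357208],
       [-0.99905211, -0.04144296,  0.0133178 ,  0.01540746],
       [-0.00463424, -0.20294552, -0.97917906,  0.99223059],
       [ 0.        ,  0.        ,  0.        ,  1.        ]])} 0.99605859375
{'vertical_fov': 69.38477711264017, 'cx': 319.7859372700428, 'cy': 200.77851928499774, 'D': array([-0.01155105,  0.        ,  0.        ,  0.        ,  0.        ]), 'cam_to_world': array([[-0.35028517, -0.89109544, -0.28852942,  0.3131374 ],
       [-0.93664095,  0.33391108,  0.1058637 ,  0.60278672],
       [ 0.00200851,  0.30733095, -0.95160057,  0.38427806],
       [ 0.        ,  0.        ,  0.        ,  1.        ]])}
```

View pics/top0.png

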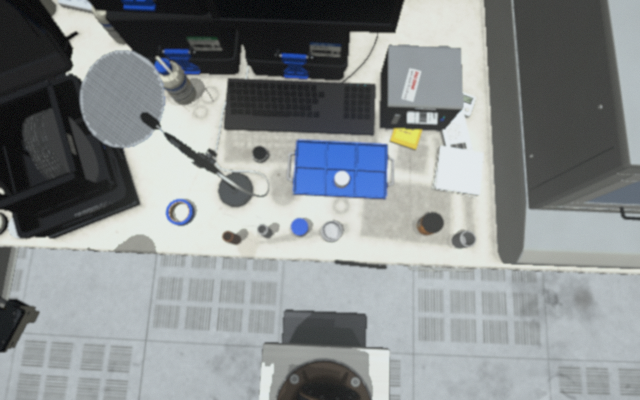

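View pics/scene0.png

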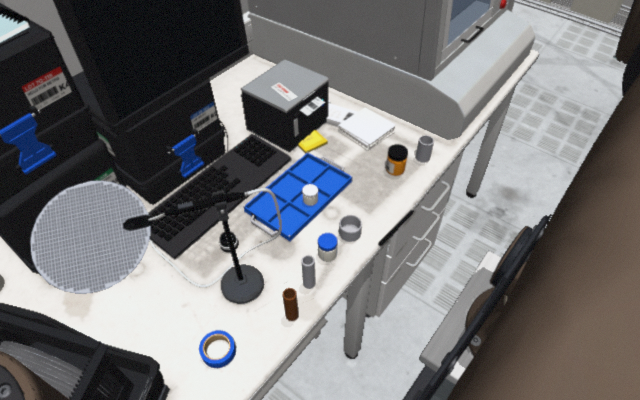

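The top view shows the carrier (341,169) with the white jar at (342,178), wipes (458,170), a blue-lid jar (300,227), cup_large (332,231), cup_small (264,230), the brown look-alike (231,237), an orange jar (430,223), cup_middle (462,239) and the loupe (260,154). The scene view agrees, so I see one orange and one blue jar.

```bash
cat > h.py <<'E'
from plant import ctrl, vision
import cv2, numpy as np
def K(m,h=400):
    f=h/2/np.tan(np.radians(m["vertical_fov"]/2)); return np.array([[f,0,m["cx"]],[0,f,m["cy"]],[0,0,1]])
def cloud(m,d):
    v,u=np.mgrid[0:400,0:640]
    n=cv2.undistortPoints(np.stack([u,v],-1).reshape(-1,1,2).astype(float),K(m),m["D"]).reshape(400,640,2)
    c=np.dstack([n*d[...,None],d]); T=m["cam_to_world"]
    return c@T[:3,:3].T+T[:3,3]
def plane(m,uv,z):
    n=cv2.undistortPoints(np.array(uv,float).reshape(-1,1,2),K(m),m["D"]).reshape(-1,2)
    T=m["cam_to_world"]; r=np.c_[n,np.ones(len(n))]@T[:3,:3].T
    return T[:3,3]+r*((z-T[2,3])/r[:,2])[:,None]
def tops(m,d,zmin,roi):  # connected raised blobs: pixel centre, top z, top-slab circle
    P=cloud(m,d); x0,x1,y0,y1=roi
    k=(P[...,2]>zmin)&(P[...,0]>x0)&(P[...,0]<x1)&(P[...,1]>y0)&(P[...,1]<y1)&(d>0)
    n,l,s,c=cv2.connectedComponentsWithStats(k.astype(np.uint8),connectivity=8)
    for i in range(1,n):
        if s[i,4]<20: continue
        zt=np.percentile(P[l==i][:,2],90); t=P[(l==i)&(P[...,2]>zt-.008)]
        (cx,cy),r=cv2.minEnclosingCircle(t[:,:2].astype(np.float32))
        print("px",c[i].round(),"ztop %.3f"%zt,"xy %.3f %.3f r %.3f n%d"%(cx,cy,r,s[i,4]),"mean",t[:,:2].mean(0).round(3))
def snap(n,name=None):
    m=vision.camera_model(n); p,d=vision.snapshot(n)
    if name: cv2.imwrite(f"pics/{name}.png",p[:,:,::-1])
    return m,p,d
def blue(m,p,z):
    hsv=cv2.cvtColor(p,cv2.COLOR_RGB2HSV); k=cv2.inRange(hsv,(105,150,70),(128,255,255))
    cs,_=cv2.findContours(k,cv2.RETR_EXTERNAL,cv2.CHAIN_APPROX_NONE); return k,cs
E
python3 - <<'E'
from h import *
for n in ("top","scene"):
    m=vision.camera_model(n); z=np.load(n+"0.npz"); print(n); tops(m,z['d'],.018,(.25,.62,-.42,.4))
m=vision.camera_model("top"); z=np.load("top0.npz"); P=cloud(m,z['d'])
k,cs=blue(m,z['p'],.02)
c=max([c for c in cs if abs(c.reshape(-1,2).mean(0)-[341,169]).max()<40],key=cv2.contourArea)
w=plane(m,c.reshape(-1,2),.02)[:,:2]; print("carrier",cv2.minAreaRect((w*1000).astype(np.float32)))
for u,v in [(458,170),(440,160),(410,137),(341,155),(380,250)]: print(u,v,P[v,u].round(3))
E
```

```text
top
px [204. 163.] ztop 0.299 xy 0.537 0.269 r 0.086 n1858 mean [0.54  0.276]
px [459. 180.] ztop 0.025 xy 0.592 -0.335 r 0.070 n1103 mean [ 0.587 -0.335]
px [341. 178.] ztop 0.045 xy 0.575 -0.022 r 0.019 n192 mean [ 0.574 -0.022]
px [186. 212.] ztop 0.026 xy 0.471 0.397 r 0.035 n163 mean [0.47 0.38]
px [430. 223.] ztop 0.071 xy 0.465 -0.251 r 0.027 n457 mean [ 0.464 -0.25 ]
px [299. 226.] ztop 0.056 xy 0.442 0.081 r 0.022 n265 mean [0.442 0.081]
px [331. 229.] ztop 0.039 xy 0.437 -0.000 r 0.027 n100 mean [ 0.437 -0.001]
px [264. 230.] ztop 0.091 xy 0.427 0.167 r 0.014 n135 mean [0.427 0.166]
px [231. 237.] ztop 0.091 xy 0.407 0.248 r 0.014 n180 mean [0.406 0.247]
px [465. 239.] ztop 0.065 xy 0.427 -0.338 r 0.021 n263 mean [ 0.428 -0.336]
scene
px [374. 130.] ztop 0.027 xy 0.589 -0.334 r 0.068 n656 mean [ 0.586 -0.332]
px [425. 146.] ztop 0.065 xy 0.428 -0.336 r 0.023 n327 mean [ 0.425 -0.336]
px [397. 157.] ztop 0.071 xy 0.463 -0.250 r 0.028 n466 mean [ 0.462 -0.248]
px [334. 167.] ztop 0.022 xy 0.588 -0.144 r 0.032 n42 mean [ 0.588 -0.143]
px [219. 234.] ztop 0.299 xy 0.535 0.269 r 0.088 n3293 mean [0.539 0.28 ]
px [310. 192.] ztop 0.046 xy 0.572 -0.024 r 0.021 n256 mean [ 0.572 -0.023]
px [295. 204.] ztop 0.021 xy 0.585 0.014 r 0.021 n22 mean [0.586 0.02 ]
px [350. 226.] ztop 0.039 xy 0.434 -0.003 r 0.029 n294 mean [ 0.435 -0.001]
px [327. 244.] ztop 0.057 xy 0.441 0.079 r 0.024 n433 mean [0.439 0.08 ]
px [308. 269.] ztop 0.091 xy 0.425 0.165 r 0.015 n362 mean [0.423 0.166]
px [290. 302.] ztop 0.091 xy 0.403 0.247 r 0.015 n382 mean [0.403 0.249]
px [223. 340.] ztop 0.026 xy 0.469 0.395 r 0.035 n273 mean [0.468 0.382]
carrier ((605.0393676757812, -19.57813262939453), (243.43507385253906, 146.71286010742188), 89.2168197631836)
458 170 [ 0.613 -0.334  0.024]
440 160 [ 0.639 -0.287  0.022]
410 137 [ 0.706 -0.209  0.009]
341 155 [ 0.65  -0.021 -0.002]
380 250 [ 0.394 -0.132 -0.003]
```

Run:
```python
from h import *
m=vision.camera_model("top"); z=np.load("top0.npz"); P=cloud(m,z['d']); p=z['p']
k=(P[...,2]>.012)&(P[...,2]<.035)&(P[...,0]>.48)&(P[...,0]<.68)&(P[...,1]<-.25)&(P[...,1]>-.42)
n,l,s,c=cv2.connectedComponentsWithStats(k.astype(np.uint8)); i=1+np.argmax(s[1:,4])
print("wipes",cv2.minAreaRect((P[l==i][:,:2]*1000).astype(np.float32)))
for n in("top","scene"):
    Q=cloud(vision.camera_model(n),np.load(n+"0.npz")['d'])
    h=(Q[...,2]>.05)&(Q[...,1]>.11)&(Q[...,1]<.4)&(Q[...,0]>.44)&(Q[...,0]<.7)
    q=Q[h]; print(n,"wand",[(lo,q[(q[:,2]>lo)&(q[:,2]<=lo+.05)].min(0).round(3)) for lo in(.05,.1,.15,.2,.25) if ((q[:,2]>lo)&(q[:,2]<=lo+.05)).any()])
    j=(Q[...,2]>.1)&(Q[...,1]<-.36)&(Q[...,0]>.3)&(Q[...,0]<.68); print("instr ymax",Q[j][:,1].max().round(3) if j.any() else None)
```

```text
wipes ((617.40283203125, -336.973876953125), (123.91360473632812, 130.00852966308594), 83.66024017333984)
top wand [(0.05, array([0.44 , 0.159, 0.051])), (0.1, array([0.494, 0.16 , 0.101])), (0.15, array([0.486, 0.165, 0.154])), (0.2, array([0.482, 0.17 , 0.2  ])), (0.25, array([0.482, 0.177, 0.25 ]))]
instr ymax -0.425
scene wand [(0.05, array([0.511, 0.159, 0.05 ])), (0.1, array([0.494, 0.159, 0.1  ])), (0.15, array([0.485, 0.165, 0.151])), (0.2, array([0.481, 0.172, 0.2  ])), (0.25, array([0.479, 0.179, 0.25 ]))]
instr ymax -0.424
```

Emit:
move_arm(moves=[8.7, 2.4, 4.3, 0, 0, 0, -0.12, 8.7, 2.4, 4.3, 0, 0, 0, -0.12, 8.7, 2.4, 4.3, 0, 0, 0, -0.118])

```text
clock: 0.4
tool_pos: [0.2754, 0.4886, 0.2099]
orientation: [179.9, 0.0, 0.4]
force: [0.9, 0.1, 1.2]
opening: 0.087
gripper_force: 0.0
```

Emit:
move_arm(moves=[8.7, 1.56, 4.6, 0, 0, 0, 0, 8.7, 1.56, 4.6, 0, 0, 0, 0, 8.7, 1.56, 4.6, 0, 0, 0, 0, 8.7, 1.56, 4.6, 0, 0, 0, 0, 8.7, 1.56, 4.6, 0, 0, 0, 0, 8.7, 1.56, 4.6, 0, 0, 0, 0, 8.7, 1.56, 4.6, 0, 0, 0, 0, 8.7, 1.56, 4.6, 0, 0, 0, 0])

```text
clock: 1.2
tool_pos: [0.4006, 0.1207, 0.2108]
orientation: [-180.0, -0.0, 0.1]
force: [0.3, 1.1, 0.7]
opening: 0.0871
gripper_force: 0.0
```

Emit:
move_arm(moves=[8.7, 3.4, 2.9, 0, 0, 0, 0, 7, 3.4, 2.9, 0, 0, 0, 0, 6, 3.4, 2.9, 0, 0, 0, 0, 6, 3.4, 2.9, 2, 0, 0, 0, 6, 3.4, 2.9, 4, 0, 0, 0, 6, 0, 0, 0, 0, 0, 0, 6, 0, 0, 0, 0, 0, 0])

```text
clock: 1.9
tool_pos: [0.5644, -0.0186, 0.1555]
orientation: [179.9, 0.2, -0.1]
force: [0.3, 0.8, 0.1]
opening: 0.0601
gripper_force: 0.0
```

Run:
```python
from h import *
o=ctrl.get_obs(); m,p,d=snap("wrist","w1"); print(o['tool_pos'].round(4))
tops(m,d,.026,(.3,.72,-.2,.15))
```

```text
[ 0.5644 -0.0186  0.1555]
px [583.   9.] ztop 0.119 xy 0.706 -0.188 r 0.013 n713 mean [ 0.707 -0.188]
px [324. 181.] ztop 0.045 xy 0.573 -0.023 r 0.019 n1152 mean [ 0.574 -0.023]
px [320. 327.] ztop 0.281 xy 0.591 -0.018 r 0.077 n87965 mean [ 0.589 -0.019]
```

View pics/w1.png

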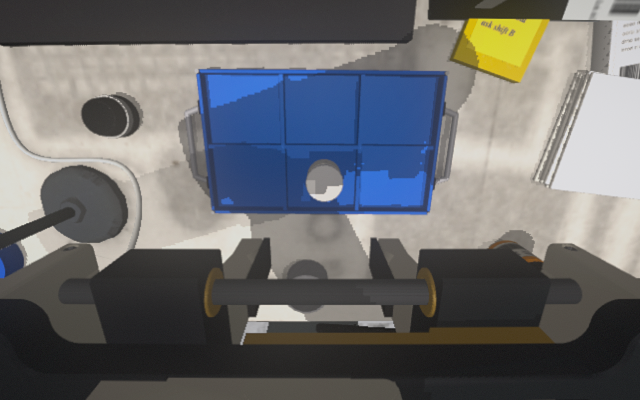

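The wrist view shows the jar at (324,181) in the near middle cell, with the carrier's corners at about (200,70), (446,70), (430,213) and (210,211). It measures at (0.573, -0.023), matching the other cameras.

Emit:
move_arm(moves=[6, 0.9, 0.45, 3, 0, 0, 0, 6, 0, 0, 4, 0, 0, 0, 6, 0, 0, 3.3, 0, 0, 0, 6, 0, 0, 2, 0, 0, 0, 6, 0, 0, 0, 0, 0, 0, 3, 0, 0, 0, 0, 0, 0, 3, 0, 0, 0, 0, 0, 0, 3, 0, 0, 0, 0, 0, 0])

```text
clock: 2.75
tool_pos: [0.5752, -0.0215, 0.0362]
orientation: [-180.0, -0.2, 0.0]
force: [-0.6, 0.2, 0.1]
opening: 0.0413
gripper_force: 0.0
```

Emit:
move_arm(moves=[3, 0, 0, 0, 0, 0, 0, 3, 0, 0, 0, 0, 0, 0])

```text
clock: 2.95
tool_pos: [0.5744, -0.022, 0.035]
orientation: [-180.0, -0.1, 0.0]
force: [-0.8, -1.2, -0.6]
opening: 0.0314
gripper_force: 0.0
```

Run:
```python
from h import *
# carrier corners from w1 picture on z=.02 (camera pose then: TCP rel. offset from current pose)
o=ctrl.get_obs(); m=vision.camera_model("wrist"); p=cv2.imread("pics/w1.png")[:,:,::-1]
m["cam_to_world"][:3,3]+=np.array([.5644,-.0186,.1555])-o['tool_pos']
k,cs=blue(m,p,.02); c=max(cs,key=cv2.contourArea).reshape(-1,2); print(cv2.boundingRect(c))
print(cv2.minAreaRect((plane(m,c,.02)[:,:2]*1000).astype(np.float32)),o['tool_pos'],o['opening'],o['gripper_force'])
```

```text
(200, 70, 242, 144)
((606.8698120117188, -19.565444946289062), (239.2647705078125, 150.10585021972656), 89.89935302734375) [ 0.57438744 -0.02196457  0.03501299] 0.03140264264989427 0.0
```

Run:
```python
from h import *
m,p,d=snap("wrist","w2"); print(ctrl.get_obs()['tool_pos'])
tops(m,d,.026,(.3,.72,-.2,.15))
m,p,d=snap("scene"); cv2.imwrite("pics/s2.png",cv2.resize(p[100:300,200:460,::-1],None,fx=3,fy=3));
```

```text
[ 0.57425112 -0.02204267  0.03477375]
px [320. 325.] ztop 0.160 xy 0.599 -0.022 r 0.078 n88366 mean [ 0.599 -0.022]
```

View pics/s2.png

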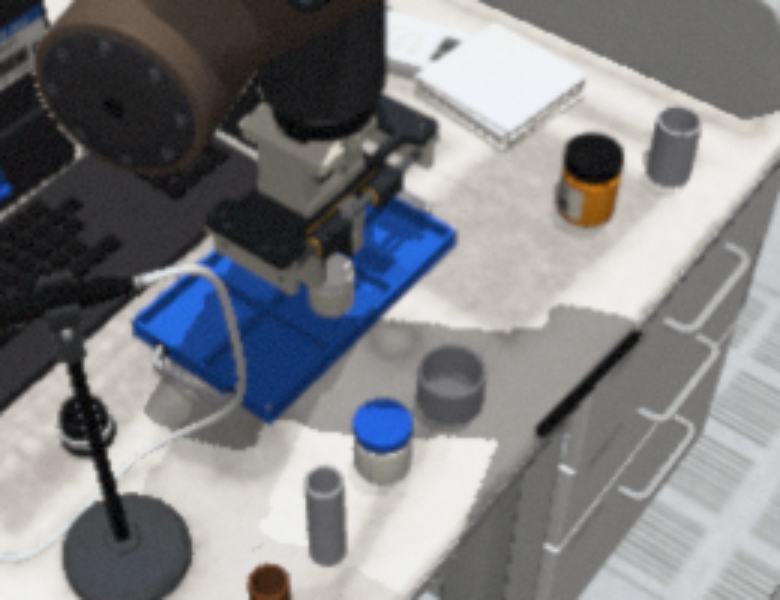

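The crop shows the jar upright in its cell at (332,290) between the fingers. The lid may be narrower than the body, so I'll keep closing and read the opening.

Emit:
move_arm(moves=[1, 0, 0, 0, 0, 0, 0, 1, 0, 0, 0, 0, 0, 0, 1, 0, 0, 0, 0, 0, 0, 1, 0, 0, 0, 0, 0, 0])

```text
clock: 3.45
tool_pos: [0.574, -0.0221, 0.0342]
orientation: [180.0, 0.0, 0.0]
force: [0.5, 1.1, -0.9]
opening: 0.0106
gripper_force: 0.0
```

Run:
```python
from h import *
o=ctrl.get_obs();print(o['tool_pos'],o['opening'],o['gripper_force'],o['clock'])
```

```text
[ 0.5740263  -0.02205013  0.03424535] 0.010560698329015641 0.0 3.45
```

Emit:
move_arm(moves=[6, 0, 0, 0, 0, 0, 0, 6, 0, 0, 0, 0, 0, 0, 6, 0, 0, 0, 0, 0, 0, 6, 0, 0, 0, 0, 0, 0, 6, 0, 0, -4, 0, 0, 0, 6, 0, 0, -4, 0, 0, 0, 6, 0, 0, -2, 0, 0, 0, 6, 0, 0, 0, 0, 0, 0])

```text
clock: 4.25
tool_pos: [0.5762, -0.0217, 0.1381]
orientation: [-179.9, -0.4, 0.0]
force: [0.2, 0.0, -0.8]
opening: 0.0597
gripper_force: 0.0
```

Run:
```python
from h import *
o=ctrl.get_obs(); m,p,d=snap("wrist","w3"); print(o['tool_pos'].round(4),o['opening'])
tops(m,d,.024,(.3,.72,-.2,.15))
m,p,d=snap("scene"); tops(m,d,.024,(.5,.65,-.12,.1))
```

```text
[ 0.5762 -0.0217  0.1381] 0.059653718569166236
px [599.  17.] ztop 0.120 xy 0.710 -0.188 r 0.015 n1386 mean [ 0.711 -0.188]
px [321. 198.] ztop 0.045 xy 0.573 -0.023 r 0.019 n1286 mean [ 0.574 -0.023]
px [319. 327.] ztop 0.263 xy 0.600 -0.022 r 0.078 n88178 mean [ 0.6   -0.022]
px [305. 113.] ztop 0.395 xy 0.565 -0.016 r 0.045 n5087 mean [0.543 0.002]
px [310. 192.] ztop 0.046 xy 0.573 -0.025 r 0.021 n219 mean [ 0.572 -0.023]
```

View pics/w3.png

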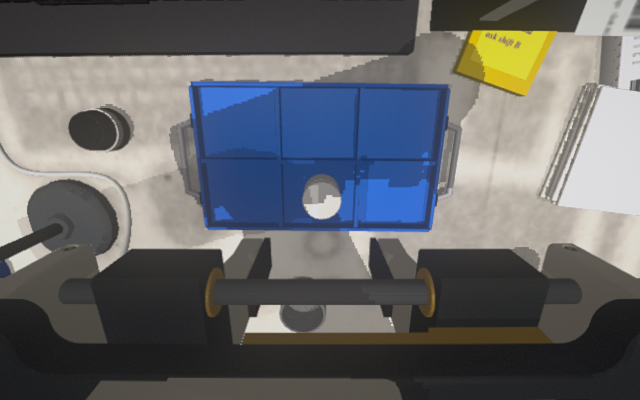

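The jar stands untouched at (321,198). The fingers at (255,270) and (385,270) must have closed above or beside it, so I'll check where the fingertips really are.

Run:
```python
from h import *
o=ctrl.get_obs(); m,p,d=snap("wrist"); print(o['tool_pos'].round(4),o['opening'],o['orientation'].round(2))
P=cloud(m,d)
for a,b in((235,275),(368,410)):
    q=P[232:340,a:b].reshape(-1,3); q=q[(q[:,2]>.1)&(q[:,2]<.23)]
    for lo in np.arange(.1,.2,.01):
        s=q[(q[:,2]>lo)&(q[:,2]<=lo+.01)]
        if len(s): print("%.2f"%lo,len(s),s.min(0).round(3),s.max(0).round(3))
```

```text
[ 0.574  -0.0219  0.1346] 0.060031780732882754 [-1.7997e+02 -5.0000e-02 -0.0000e+00]
0.15 209 [0.563 0.008 0.15 ] [0.584 0.024 0.16 ]
0.16 362 [0.563 0.008 0.16 ] [0.585 0.024 0.17 ]
0.17 353 [0.567 0.008 0.17 ] [0.584 0.023 0.18 ]
0.18 312 [0.563 0.008 0.18 ] [0.584 0.021 0.19 ]
0.19 328 [0.561 0.008 0.19 ] [0.584 0.018 0.2  ]
0.14 1 [ 0.582 -0.054  0.15 ] [ 0.582 -0.054  0.15 ]
0.15 212 [ 0.563 -0.068  0.15 ] [ 0.585 -0.052  0.16 ]
0.16 362 [ 0.563 -0.068  0.16 ] [ 0.584 -0.052  0.17 ]
0.17 393 [ 0.566 -0.068  0.17 ] [ 0.584 -0.052  0.18 ]
0.18 363 [ 0.563 -0.066  0.18 ] [ 0.585 -0.052  0.19 ]
0.19 368 [ 0.561 -0.064  0.19 ] [ 0.585 -0.052  0.2  ]
```

The fingertips actually sit about 15 mm above the reported TCP, not 8 mm below it, so that grasp closed over the jar. From here I take tip z = TCP z + 0.0155.

Emit:
move_arm(moves=[6, -0.1, 0.1, 4, 0, 0, 0, 6, 0, 0, 4, 0, 0, 0, 6, 0, 0, 2.6, 0, 0, 0, 6, 0, 0, 1, 0, 0, 0, 6, 0, 0, 1, 0, 0, 0, 6, 0, 0, 0, 0, 0, 0, 3, 0, 0, 0, 0, 0, 0, 3, 0, 0, 0, 0, 0, 0])

```text
clock: 5.2
tool_pos: [0.574, -0.0228, 0.0095]
orientation: [-180.0, -0.1, 0.0]
force: [-0.3, 0.6, -0.2]
opening: 0.0492
gripper_force: 0.0
```

Emit:
move_arm(moves=[3, 0, 0, 0, 0, 0, 0, 3, 0, 0, 0, 0, 0, 0])

```text
clock: 5.4
tool_pos: [0.5736, -0.0229, 0.0092]
orientation: [-180.0, -0.1, 0.0]
force: [-1.0, 0.4, 4.2]
opening: 0.0373
gripper_force: 30.0
```

Emit:
move_arm(moves=[3, 0, 0, -2, 0, 0, 0, 3, 0, 0, -4, 0, 0, 0, 3, 0.2, 2, -3, 0, 0, 0, 3, 0.3, 4.2, -1, 0, 0, 0, 3, 0.3, 4.2, 0, 0, 0, 0, 3, 0.3, 4.2, 0, 0, 0, 0, 3, 0.2, 4.2, 0, 0, 0, 0, 3, 0.2, 4.2, 0, 0, 0, 0])

```text
clock: 6.2
tool_pos: [0.588, -0.2547, 0.1088]
orientation: [180.0, -0.0, 0.0]
force: [0.9, 1.4, -0.3]
opening: 0.0375
gripper_force: 30.0
```

Emit:
move_arm(moves=[3, 0, 3.4, 0, 0, 0, 0, 3, 0, 2, 1, 0, 0, 0, 3, 0, 0, 2, 0, 0, 0, 3, 0, 0, 0, 0, 0, 0, 3, 0, 0, 0, 0, 0, 0])

```text
clock: 6.7
tool_pos: [0.5878, -0.3069, 0.0784]
orientation: [-180.0, 0.1, 0.0]
force: [0.4, 0.0, 0.6]
opening: 0.0371
gripper_force: 30.0
```

Run:
```python
from h import *
o=ctrl.get_obs();print(o['tool_pos'],o['opening'],o['gripper_force'],o['joint_pos'].round(1))
```

```text
[ 0.58783751 -0.30694241  0.07840545] 0.03710036822577951 30.000057220458984 [-10.8  25.4 -10.2   0.  -54.5 100.8]
```

Emit:
move_arm(moves=[3, 0, 0, 2.5, 0, 0, 0, 3, 0, 0, 1.5, 0, 0, 0, 3, 0, 0, 0.6, 0, 0, 0, 3, 0, 0, 0, 0, 0, 0, 3, 0, 0, 0, 0, 0, 0])

```text
clock: 7.2
tool_pos: [0.5887, -0.307, 0.0331]
orientation: [180.0, -0.0, 0.0]
force: [0.7, -0.1, 0.3]
opening: 0.0374
gripper_force: 30.0
```

Emit:
move_arm(moves=[3, 0, 0, 0.15, 0, 0, 0, 3, 0, 0, 0, 0, 0, 0, 3, 0, 0, 0, 0, 0, 0])

```text
clock: 7.5
tool_pos: [0.5883, -0.3071, 0.0312]
orientation: [180.0, -0.0, 0.0]
force: [0.2, 0.4, 0.7]
opening: 0.0375
gripper_force: 30.0
```

Emit:
move_arm(moves=[5.5, 0, 0, 0, 0, 0, 0, 5.5, 0, 0, 0, 0, 0, 0, 5.5, 0, 0, 0, 0, 0, 0, 5.5, 0, 0, -1.5, 0, 0, 0, 5.5, 0, 0, -4, 0, 0, 0, 7, -0.5, 0, -5, 0, 0, 0, 8, -3, -3, -2, 0, 0, 0, 8, -3, -3, 0, 0, 0, 0])

```text
clock: 8.3
tool_pos: [0.525, -0.2475, 0.1603]
orientation: [179.9, -0.4, -0.0]
force: [-0.4, 0.9, -0.4]
opening: 0.0734
gripper_force: 0.0
```

Run:
```python
from h import *
o=ctrl.get_obs(); m,p,d=snap("wrist","w4"); print(o['tool_pos'].round(4),o['opening'])
tops(m,d,.03,(.3,.69,-.42,.15))
m,p,d=snap("scene"); tops(m,d,.03,(.3,.68,-.42,.18))
m,p,d=snap("top","t4"); tops(m,d,.03,(.35,.68,-.42,.18))
```

```text
[ 0.525  -0.2475  0.1603] 0.0733745698689124
px [382. 130.] ztop 0.066 xy 0.587 -0.307 r 0.019 n1573 mean [ 0.588 -0.306]
px [324. 249.] ztop 0.071 xy 0.463 -0.252 r 0.027 n2409 mean [ 0.465 -0.252]
px [317. 327.] ztop 0.286 xy 0.550 -0.247 r 0.078 n87219 mean [ 0.548 -0.248]
px [317.   8.] ztop 0.550 xy 0.503 -0.003 r 0.049 n1071 mean [0.5   0.008]
px [386.  59.] ztop 0.451 xy 0.511 -0.235 r 0.045 n5268 mean [ 0.497 -0.211]
px [425. 145.] ztop 0.065 xy 0.426 -0.337 r 0.022 n275 mean [ 0.426 -0.336]
px [397. 156.] ztop 0.071 xy 0.461 -0.250 r 0.028 n408 mean [ 0.462 -0.248]
px [274. 227.] ztop 0.227 xy 0.484 0.177 r 0.003 n161 mean [0.483 0.178]
px [350. 224.] ztop 0.039 xy 0.434 -0.003 r 0.028 n163 mean [0.434 0.   ]
px [327. 243.] ztop 0.057 xy 0.440 0.079 r 0.024 n376 mean [0.439 0.08 ]
px [308. 268.] ztop 0.091 xy 0.424 0.166 r 0.014 n320 mean [0.424 0.166]
px [445. 141.] ztop 0.701 xy 0.356 -0.033 r 0.045 n36254 mean [ 0.37  -0.032]
px [259. 190.] ztop 0.241 xy 0.484 0.178 r 0.002 n99 mean [0.484 0.178]
px [299. 226.] ztop 0.056 xy 0.442 0.081 r 0.022 n257 mean [0.442 0.081]
px [263. 230.] ztop 0.091 xy 0.427 0.168 r 0.014 n120 mean [0.427 0.166]
px [466. 239.] ztop 0.065 xy 0.428 -0.337 r 0.021 n216 mean [ 0.428 -0.337]
```

View pics/w4.png

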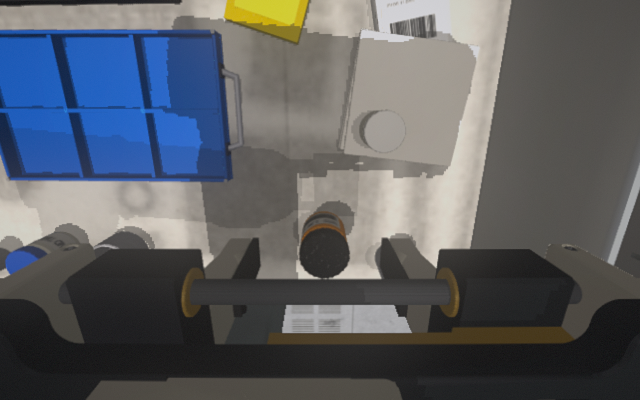

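The wrist view shows the white jar standing on the wipes at (382,130), measured at (0.587, -0.307), and the orange jar at (324,249). Orange jar next.

Emit:
move_arm(moves=[6.6, -3.1, 0.2, 0, 0, 0, 0, 6.6, -3, 0.15, 0, 0, 0, 0, 6.6, 0, 0, 2, 0, 0, 0, 6.6, 0, 0, 4, 0, 0, 0, 6.6, 0, 0, 4, 0, 0, 0, 6.6, 0, 0, 3, 0, 0, 0, 6.6, 0, 0, 1.5, 0, 0, 0, 6.6, 0, 0, 0, 0, 0, 0])

```text
clock: 9.25
tool_pos: [0.4611, -0.2507, 0.0087]
orientation: [-180.0, 0.2, -0.0]
force: [-0.6, 0.3, -0.5]
opening: 0.0659
gripper_force: 0.0
```

Emit:
move_arm(moves=[4.2, 0, 0, 0, 0, 0, 0, 4.2, 0, 0, 0, 0, 0, 0, 4.2, 0, 0, 0, 0, 0, 0, 4.2, 0, 0, 0, 0, 0, 0])

```text
clock: 9.65
tool_pos: [0.4633, -0.2509, 0.0119]
orientation: [180.0, -0.2, 0.0]
force: [-0.7, -0.6, 5.6]
opening: 0.0518
gripper_force: 30.0
```

Emit:
move_arm(moves=[4.2, 0, 0, -2, 0, 0, 0, 4.2, 0, 0, -4, 0, 0, 0, 4.2, 1, -1.5, -3, 0, 0, 0, 4.2, 2.5, -3.5, 0, 0, 0, 0, 4.2, 2.5, -3.5, 0, 0, 0, 0, 4.2, 2.5, -3.5, 0, 0, 0, 0, 4.2, 2.1, -2.9, 0, 0, 0, 0, 4.2, 0, 0, 1, 0, 0, 0])

```text
clock: 10.45
tool_pos: [0.5718, -0.0984, 0.0921]
orientation: [-180.0, -0.3, 0.2]
force: [-0.4, -0.6, -1.2]
opening: 0.0516
gripper_force: 30.0
```

Emit:
move_arm(moves=[4.2, 0, 0, 2, 0, 0, 0, 4.2, 0, 0, 2, 0, 0, 0, 4.2, 0, 0, 1, 0, 0, 0, 4.2, 0, 0, 0, 0, 0, 0, 4.2, 0, 0, 0, 0, 0, 0])

```text
clock: 10.95
tool_pos: [0.5683, -0.1018, 0.0411]
orientation: [180.0, -0.0, 0.0]
force: [-0.4, -0.2, -0.1]
opening: 0.0515
gripper_force: 30.0
```

Emit:
move_arm(moves=[4.2, 0, 0, 1.5, 0, 0, 0, 4.2, 0, 0, 0.8, 0, 0, 0, 4.2, 0, 0, 0, 0, 0, 0, 4.2, 0, 0, 0, 0, 0, 0, 4.2, 0, 0, 0, 0, 0, 0])

```text
clock: 11.45
tool_pos: [0.5686, -0.1016, 0.0183]
orientation: [180.0, -0.1, 0.0]
force: [0.2, -0.1, -0.5]
opening: 0.0515
gripper_force: 30.0
```

Emit:
move_arm(moves=[4.2, 0, 0, 0.2, 0, 0, 0, 4.2, 0, 0, 0, 0, 0, 0, 6.4, 0, 0, 0, 0, 0, 0, 6.4, 0, 0, 0, 0, 0, 0, 6.4, 0, 0, 0, 0, 0, 0, 6.4, 0, 0, -2, 0, 0, 0, 6.4, 0, 0, -4, 0, 0, 0, 6.4, 0, 0, -5, 0, 0, 0])

```text
clock: 12.25
tool_pos: [0.5664, -0.1017, 0.1249]
orientation: [180.0, 0.3, -0.0]
force: [1.0, -0.1, -0.2]
opening: 0.064
gripper_force: 0.0
```

Emit:
move_arm(moves=[6.4, -2.6, -3.6, -2, 0, 0, 0, 6.4, -2.6, -3.7, 0, 0, 0, 0, 6.4, -2.6, -3.7, 0, 0, 0, 0, 6.4, -2.6, -3.7, 0, 0, 0, 0, 6.4, -2.2, -3.6, 0, 0, 0, 0, 6.4, 0, 0, 0, 0, 0, 0.14, 6.4, 0, 0, 0, 0, 0, 0.143, 6.4, 0, 0, 0, 0, 0, 0.143])

```text
clock: 13.05
tool_pos: [0.4418, 0.082, 0.1458]
orientation: [-180.0, -0.0, -24.6]
force: [1.0, -0.3, 0.3]
opening: 0.0639
gripper_force: 0.0
```

Emit:
move_arm(moves=[6.4, 0, 0, 0, 0, 0, 0.143, 6.4, 0, 0, 0, 0, 0, 0.143, 6.4, 0, 0, 0, 0, 0, 0.143, 6.4, 0, 0, 0, 0, 0, 0.143, 6.4, 0, 0, 0, 0, 0, 0.143, 6.4, 0, 0, 0, 0, 0, 0.143, 6.4, 0, 0, 0, 0, 0, 0.143, 6.4, 0, 0, 0, 0, 0, 0.143])

```text
clock: 13.85
tool_pos: [0.4419, 0.0814, 0.1456]
orientation: [-180.0, 0.0, -90.3]
force: [1.1, 0.2, -0.8]
opening: 0.064
gripper_force: 0.0
```

Run:
```python
from h import *
o=ctrl.get_obs(); print(o['tool_pos'].round(4),o['orientation'].round(2),o['opening'])
for n in("wrist","scene","top"):
    m,p,d=snap(n,"a5"+n); print(n); tops(m,d,.03,(.35,.68,-.42,.18))
```

```text
[0.4419 0.0814 0.1456] [-180.      0.    -90.28] 0.06403872596582151
wrist
px [169.   9.] ztop 0.074 xy 0.565 -0.080 r 0.015 n1065 mean [ 0.565 -0.077]
px [325. 107.] ztop 0.039 xy 0.435 -0.002 r 0.027 n664 mean [ 0.434 -0.002]
px [320. 194.] ztop 0.056 xy 0.440 0.079 r 0.023 n1770 mean [0.44  0.078]
px [320. 327.] ztop 0.271 xy 0.440 0.054 r 0.078 n88015 mean [0.44  0.055]
scene
px [327.  26.] ztop 0.601 xy 0.435 0.089 r 0.048 n3786 mean [0.422 0.108]
px [425. 145.] ztop 0.066 xy 0.426 -0.339 r 0.023 n276 mean [ 0.426 -0.336]
px [351. 201.] ztop 0.271 xy 0.365 0.082 r 0.042 n1245 mean [0.365 0.086]
px [311. 197.] ztop 0.191 xy 0.481 0.086 r 0.009 n114 mean [0.479 0.088]
px [274. 228.] ztop 0.225 xy 0.483 0.177 r 0.003 n158 mean [0.483 0.178]
px [327. 243.] ztop 0.057 xy 0.439 0.079 r 0.024 n374 mean [0.439 0.08 ]
px [308. 268.] ztop 0.092 xy 0.425 0.166 r 0.015 n319 mean [0.424 0.166]
top
px [253. 194.] ztop 0.602 xy 0.442 0.082 r 0.048 n13496 mean [0.439 0.081]
px [372. 179.] ztop 0.075 xy 0.569 -0.100 r 0.026 n384 mean [ 0.568 -0.1  ]
px [451. 177.] ztop 0.065 xy 0.586 -0.306 r 0.020 n238 mean [ 0.586 -0.306]
px [331. 230.] ztop 0.039 xy 0.437 0.000 r 0.027 n86 mean [ 0.437 -0.001]
px [466. 239.] ztop 0.065 xy 0.428 -0.338 r 0.021 n218 mean [ 0.428 -0.337]
```

Emit:
move_arm(moves=[6.4, 0, 0, 3, 0, 0, 0, 6.4, 0, 0, 4, 0, 0, 0, 6.4, 0, 0, 4, 0, 0, 0, 6.4, 0, 0, 1.8, 0, 0, 0, 6.4, 0, 0, 0.7, 0, 0, 0, 3.5, 0, 0, 0, 0, 0, 0, 3.5, 0, 0, 0, 0, 0, 0, 3.5, 0, 0, 0, 0, 0, 0])

```text
clock: 14.8
tool_pos: [0.4429, 0.082, 0.0118]
orientation: [-179.9, 0.1, -89.9]
force: [-1.5, -0.3, 1.0]
opening: 0.0454
gripper_force: 0.2
```

Emit:
move_arm(moves=[3.5, 0, 0, 0, 0, 0, 0, 3.5, 0, 0, 0, 0, 0, 0, 3.5, 0, 0, 0, 0, 0, 0])

```text
clock: 15.1
tool_pos: [0.4429, 0.082, 0.0117]
orientation: [-179.9, 0.1, -89.9]
force: [-1.3, 0.2, 7.7]
opening: 0.0433
gripper_force: 30.0
```

Emit:
move_arm(moves=[3.5, 0, 0, -2, 0, 0, 0, 3.5, 0, 0, -4, 0, 0, 0, 3.5, 0.4, -2.2, -2, 0, 0, 0, 3.5, 0.5, -3.5, 0, 0, 0, 0, 3.5, 0.5, -3.5, 0, 0, 0, 0, 3.5, 0.5, -3.4, 0, 0, 0, 0, 3.5, 0, 0, 0, 0, 0, 0, 3.5, 0, 0, 2, 0, 0, 0])

```text
clock: 15.9
tool_pos: [0.5705, 0.0628, 0.0725]
orientation: [-179.8, 0.1, -90.0]
force: [-0.3, 0.2, -0.6]
opening: 0.0436
gripper_force: 30.0
```

Emit:
move_arm(moves=[3.5, 0, 0, 2, 0, 0, 0, 3.5, 0, 0, 2, 0, 0, 0, 3.5, 0, 0, 1, 0, 0, 0, 3.5, 0, 0, 0, 0, 0, 0, 3.5, 0, 0, 0, 0, 0, 0])

```text
clock: 16.4
tool_pos: [0.5684, 0.0627, 0.0212]
orientation: [-180.0, 0.0, -89.9]
force: [0.8, -0.0, 0.5]
opening: 0.0431
gripper_force: 30.0
```

Emit:
move_arm(moves=[3.5, 0, 0, 0.45, 0, 0, 0, 3.5, 0, 0, 0, 0, 0, 0, 5.6, 0, 0, 0, 0, 0, 0, 5.6, 0, 0, 0, 0, 0, 0, 5.6, 0, 0, 0, 0, 0, 0, 5.6, 0, 0, -2, 0, 0, 0, 7, 0, 0, -4, 0, 0, 0, 7, 0, 0, -4.5, 0, 0, 0])

```text
clock: 17.2
tool_pos: [0.567, 0.0621, 0.1212]
orientation: [179.8, -0.1, -89.9]
force: [1.2, 0.7, -0.9]
opening: 0.0663
gripper_force: 0.0
```

Emit:
move_arm(moves=[7, 1.6, 3.3, 0, 0, 0, 0, 7, 1.6, 3.3, 0, 0, 0, 0, 7, 1.6, 3.3, 0, 0, 0, 0, 7, 1.6, 3.3, 0, 0, 0, 0, 7, 0, 0, 0, 0, 0, 0, 7, 0, 0, 0, 0, 0, 0])

```text
clock: 17.8
tool_pos: [0.4363, -0.0016, 0.1218]
orientation: [-179.9, 0.0, -89.9]
force: [0.4, 0.9, -0.3]
opening: 0.0702
gripper_force: 0.0
```

Run:
```python
from h import *
o=ctrl.get_obs(); print(o['tool_pos'].round(4),o['orientation'].round(2),o['opening'])
for n in("wrist","top","scene"):
    m,p,d=snap(n,"a6"+n); print(n); tops(m,d,.03,(.35,.68,-.42,.18))
```

```text
[ 0.4363 -0.0016  0.1218] [-1.7989e+02  4.0000e-02 -8.9940e+01] 0.07017730468040984
wrist
px [147.  85.] ztop 0.075 xy 0.567 -0.102 r 0.027 n5844 mean [ 0.566 -0.102]
px [320. 200.] ztop 0.039 xy 0.434 -0.002 r 0.027 n771 mean [ 0.435 -0.002]
px [318. 327.] ztop 0.247 xy 0.434 -0.027 r 0.078 n86716 mean [ 0.435 -0.028]
top
px [296. 205.] ztop 0.579 xy 0.404 0.055 r 0.112 n14640 mean [0.433 0.001]
px [451. 177.] ztop 0.065 xy 0.586 -0.307 r 0.020 n238 mean [ 0.586 -0.306]
px [465. 238.] ztop 0.065 xy 0.428 -0.338 r 0.021 n214 mean [ 0.428 -0.337]
scene
px [353.  31.] ztop 0.575 xy 0.380 0.072 r 0.097 n3759 mean [0.413 0.032]
px [375. 135.] ztop 0.341 xy 0.392 -0.003 r 0.013 n46 mean [0.39  0.001]
px [425. 145.] ztop 0.065 xy 0.426 -0.339 r 0.022 n273 mean [ 0.426 -0.337]
px [361. 176.] ztop 0.247 xy 0.389 -0.001 r 0.054 n1766 mean [0.383 0.001]
px [285. 216.] ztop 0.176 xy 0.486 0.174 r 0.008 n516 mean [0.485 0.174]
px [350. 224.] ztop 0.040 xy 0.433 -0.004 r 0.029 n157 mean [ 0.435 -0.001]
px [308. 268.] ztop 0.092 xy 0.424 0.165 r 0.015 n325 mean [0.424 0.166]
```

Emit:
move_arm(moves=[7, 0, 0.1, 3, 0, 0, 0, 7, 0, 0, 4, 0, 0, 0, 7, 0, 0, 3, 0, 0, 0, 7, 0, 0, 1.1, 0, 0, 0, 7, 0, 0, 0.6, 0, 0, 0, 4.5, 0, 0, 0, 0, 0, 0, 4.5, 0, 0, 0, 0, 0, 0, 4.5, 0, 0, 0, 0, 0, 0])

```text
clock: 18.75
tool_pos: [0.4359, -0.0012, 0.0048]
orientation: [-179.9, 0.0, -89.9]
force: [1.1, 0.4, -0.7]
opening: 0.0544
gripper_force: 30.0
```

Emit:
move_arm(moves=[4.5, 0, 0, 0, 0, 0, 0, 4.5, 0, 0, 0, 0, 0, 0])

```text
clock: 18.95
tool_pos: [0.4356, -0.0013, 0.0047]
orientation: [-179.9, 0.0, -89.9]
force: [-0.3, 0.5, 2.7]
opening: 0.0544
gripper_force: 30.0
```

Emit:
move_arm(moves=[4.5, 0, 0, -2, 0, 0, 0, 4.5, 0, 0, -4, 0, 0, 0, 4.5, 0.3, -2.7, -3, 0, 0, 0, 4.5, 0.3, -4, 0, 0, 0, 0, 4.5, 0.3, -4, 0, 0, 0, 0, 4.5, 0.3, -4, 0, 0, 0, 0, 4.5, 0.3, -4, 0, 0, 0, 0, 4.5, 0.3, -2, 0, 0, 0, 0])

```text
clock: 19.75
tool_pos: [0.6449, -0.0197, 0.0938]
orientation: [-180.0, -0.0, -90.0]
force: [-0.7, 0.2, -0.5]
opening: 0.0541
gripper_force: 30.0
```

Emit:
move_arm(moves=[4.5, 0, 0, 0, 0, 0, 0, 4.5, 0, 0, 2, 0, 0, 0, 4.5, 0, 0, 3, 0, 0, 0, 4.5, 0, 0, 1.5, 0, 0, 0, 4.5, 0, 0, 0.5, 0, 0, 0, 4.5, 0, 0, 0, 0, 0, 0, 4.5, 0, 0, 0, 0, 0, 0])

```text
clock: 20.45
tool_pos: [0.6427, -0.0192, 0.0252]
orientation: [-179.9, 0.0, -89.9]
force: [-0.4, -0.4, -0.7]
opening: 0.0544
gripper_force: 30.0
```

Emit:
move_arm(moves=[4.5, 0, 0, 1, 0, 0, 0, 4.5, 0, 0, 0.5, 0, 0, 0, 4.5, 0, 0, 0, 0, 0, 0, 4.5, 0, 0, 0, 0, 0, 0])

```text
clock: 20.85
tool_pos: [0.642, -0.0194, 0.0089]
orientation: [180.0, -0.0, -89.9]
force: [0.4, -0.2, -0.8]
opening: 0.0538
gripper_force: 30.0
```

Emit:
move_arm(moves=[6.4, 0, 0, 0, 0, 0, 0, 6.4, 0, 0, 0, 0, 0, 0, 6.4, 0, 0, 0, 0, 0, 0, 6.4, 0, 0, -2, 0, 0, 0, 6.4, 0, 0, -4, 0, 0, 0, 6.4, 0, 0, -5, 0, 0, 0, 6.4, 0, 0, -2, 0, 0, 0, 6.4, 0, 0, 0, 0, 0, 0])

```text
clock: 21.65
tool_pos: [0.6446, -0.019, 0.1438]
orientation: [-179.6, 0.1, -89.9]
force: [-0.2, -0.3, -0.4]
opening: 0.0641
gripper_force: 0.0
```

Run:
```python
from h import *
o=ctrl.get_obs(); print(o['tool_pos'].round(4),o['orientation'].round(2),o['opening'])
for n in("wrist",): 
    m,p,d=snap(n,"a7"+n); print(n); tops(m,d,.03,(.35,.72,-.42,.18))
```

```text
[ 0.6446 -0.019   0.1438] [-1.7957e+02  7.0000e-02 -8.9920e+01] 0.06408041437849746
wrist
px [410. 108.] ztop 0.075 xy 0.568 -0.101 r 0.027 n3807 mean [ 0.569 -0.102]
px [323. 194.] ztop 0.043 xy 0.641 -0.020 r 0.027 n766 mean [ 0.64 -0.02]
px [337. 330.] ztop 0.269 xy 0.643 -0.047 r 0.078 n81981 mean [ 0.643 -0.045]
```

Emit:
move_arm(moves=[6.4, 3, 2.9, 0, 0, 0, 0, 6.4, 3, 2.9, 0, 0, 0, 0, 6.4, 3, 2.9, 0, 0, 0, 0, 6.4, 3, 2.9, 0, 0, 0, 0, 6.4, 3, 2.9, 0, 0, 0, 0, 6.4, 3, 2.7, 0, 0, 0, 0, 6.4, 0, 0, 0, 0, 0, 0.14, 6.4, 0, 0, 0, 0, 0, 0.14])

```text
clock: 22.5
tool_pos: [0.4685, -0.2004, 0.138]
orientation: [179.9, -0.0, -106.4]
force: [0.6, -0.1, -0.0]
opening: 0.0634
gripper_force: 0.0
```

Emit:
move_arm(moves=[6.4, 0, 0, 0, 0, 0, 0.145, 6.4, 0, 0, 0, 0, 0, 0.145, 6.4, 0, 0, 0, 0, 0, 0.145, 6.4, 0, 0, 0, 0, 0, 0.145, 6.4, 0, 0, 0, 0, 0, 0.145, 6.4, 0, 0, 0, 0, 0, 0.145, 6.4, 0, 0, 0, 0, 0, 0.145, 6.4, 0, 0, 0, 0, 0, 0.145])

```text
clock: 23.3
tool_pos: [0.4694, -0.1994, 0.1377]
orientation: [180.0, -0.1, -172.8]
force: [-0.4, -0.4, 0.1]
opening: 0.0639
gripper_force: 0.0
```

Emit:
move_arm(moves=[6.4, 0, 0, 0, 0, 0, 0.145, 6.4, 0, 0, 0, 0, 0, 0.145, 6.4, 0, 0, 0, 0, 0, 0.145, 6.4, 0, 0, 0, 0, 0, 0.145, 6.4, 0, 0, 0, 0, 0, 0.145, 6.4, 0, 0, 0, 0, 0, 0.145, 6.4, 0, 0, 0, 0, 0, 0.145, 6.4, 0, 0, 0, 0, 0, 0.145])

```text
clock: 24.1
tool_pos: [0.4693, -0.1994, 0.1376]
orientation: [-179.9, -0.1, 120.7]
force: [0.5, -0.7, 0.6]
opening: 0.0641
gripper_force: 0.0
```

Run:
```python
from h import *
o=ctrl.get_obs(); print(o['tool_pos'].round(4),o['orientation'].round(2),o['opening'],o['joint_pos'].round(1))
for n in("wrist","top","scene"): 
    m,p,d=snap(n,"a8"+n); print(n); tops(m,d,.03,(.35,.72,-.42,.18))
```

```text
[ 0.4693 -0.1994  0.1376] [-1.7989e+02 -9.0000e-02  1.2073e+02] 0.06409737908566362 [  -0.9    8.7  -25.7   -0.   -55.8 -148.3]
wrist
px [584.  11.] ztop 0.060 xy 0.571 0.051 r 0.021 n1608 mean [0.571 0.046]
px [578. 127.] ztop 0.042 xy 0.640 -0.020 r 0.028 n1719 mean [ 0.639 -0.02 ]
px [469. 177.] ztop 0.075 xy 0.571 -0.111 r 0.027 n3915 mean [ 0.569 -0.111]
px [320. 327.] ztop 0.263 xy 0.454 -0.175 r 0.078 n88016 mean [ 0.455 -0.177]
top
px [414. 174.] ztop 0.647 xy 0.356 -0.010 r 0.048 n27964 mean [ 0.37  -0.004]
px [259. 190.] ztop 0.239 xy 0.485 0.177 r 0.003 n97 mean [0.485 0.178]
px [293. 229.] ztop 0.639 xy 0.361 0.047 r 0.011 n236 mean [0.359 0.047]
px [263. 230.] ztop 0.092 xy 0.427 0.167 r 0.014 n121 mean [0.427 0.166]
scene
px [372.  55.] ztop 0.571 xy 0.429 0.041 r 0.080 n10087 mean [0.412 0.044]
px [314. 107.] ztop 0.120 xy 0.712 -0.216 r 0.039 n137 mean [ 0.711 -0.215]
px [425. 145.] ztop 0.065 xy 0.427 -0.337 r 0.023 n279 mean [ 0.426 -0.337]
px [332. 167.] ztop 0.076 xy 0.573 -0.112 r 0.028 n474 mean [ 0.571 -0.11 ]
px [288. 180.] ztop 0.043 xy 0.640 -0.022 r 0.029 n178 mean [ 0.64  -0.019]
px [285. 216.] ztop 0.181 xy 0.484 0.173 r 0.007 n520 mean [0.485 0.175]
px [308. 268.] ztop 0.092 xy 0.425 0.165 r 0.015 n322 mean [0.424 0.166]
```

Emit:
move_arm(moves=[6, -2.4, -2.6, 0, 0, 0, 0, 6, -2.4, -2.7, 0, 0, 0, 0, 6, 0, 0, 0, 0, 0, 0.13, 6, 0, 0, 0, 0, 0, 0.13, 6, 0, 0, 0, 0, 0, 0.13, 6, 0, 0, 0, 0, 0, 0])

```text
clock: 24.85
tool_pos: [0.4493, -0.268, 0.1384]
orientation: [-179.9, -0.0, 98.8]
force: [0.1, -0.7, -0.5]
opening: 0.0601
gripper_force: 0.0
```

```bash
cat >> h.py <<'E'
def go(x,y):
    o=ctrl.get_obs(); a=np.radians(o['orientation'][2]); dx,dy=np.array([x,y])-o['tool_pos'][:2]
    print("tcp",o['tool_pos'].round(4),"yaw",o['orientation'][2].round(1),"j",o['joint_pos'].round(0),"shift cm: x %.2f y %.2f"%(100*(dx*np.cos(a)+dy*np.sin(a)),100*(dx*np.sin(a)-dy*np.cos(a))))
E
python3 - <<'E'
from h import *
go(.4275,-.337)
E
```

```text
tcp [ 0.4493 -0.268   0.1384] yaw 98.8 j [  -9.   10.  -24.   -0.  -56. -162.] shift cm: x -6.48 y -3.21
```

Emit:
move_arm(moves=[6, -3.3, -1.6, 0, 0, 0, 0, 6, -3.2, -1.6, 0, 0, 0, 0, 6, 0, 0, 2, 0, 0, 0, 6, 0, 0, 4, 0, 0, 0, 6, 0, 0, 3.5, 0, 0, 0, 6, 0, 0, 1.6, 0, 0, 0, 6, 0, 0, 0, 0, 0, 0, 6, 0, 0, 0, 0, 0, 0])

```text
clock: 25.65
tool_pos: [0.4281, -0.3372, 0.0282]
orientation: [-180.0, -0.0, 99.0]
force: [-0.1, -0.8, 0.5]
opening: 0.06
gripper_force: 0.0
```

Emit:
move_arm(moves=[3.2, 0, 0, 0, 0, 0, 0, 3.2, 0, 0, 0, 0, 0, 0, 3.2, 0, 0, 0, 0, 0, 0, 3.2, 0, 0, 0, 0, 0, 0, 3.2, 0, 0, 0, 0, 0, 0])

```text
clock: 26.15
tool_pos: [0.4286, -0.3374, 0.029]
orientation: [179.9, 0.1, 98.8]
force: [-1.0, 0.6, 6.8]
opening: 0.0405
gripper_force: 30.0
```

Emit:
move_arm(moves=[3.2, 0, 0, -2, 0, 0, 0, 3.2, 0, 0, -4, 0, 0, 0, 3.2, 0, 0, -4, 0, 0, 0, 3.2, 4.3, 2, 0, 0, 0, 0, 3.2, 4.3, 2, 0, 0, 0, 0, 3.2, 4.3, 2, 0, 0, 0, 0, 3.2, 0, 0, 0, 0, 0, -0.137, 3.2, 0, 0, 0, 0, 0, -0.142])

```text
clock: 26.95
tool_pos: [0.4681, -0.1988, 0.1282]
orientation: [180.0, -0.0, 115.2]
force: [-0.2, 0.1, -0.0]
opening: 0.0406
gripper_force: 30.0
```

Emit:
move_arm(moves=[3.2, 0, 0, 0, 0, 0, -0.142, 3.2, 0, 0, 0, 0, 0, -0.142, 3.2, 0, 0, 0, 0, 0, -0.142, 3.2, 0, 0, 0, 0, 0, -0.142, 3.2, 0, 0, 0, 0, 0, -0.142, 3.2, 0, 0, 0, 0, 0, -0.142, 3.2, 0, 0, 0, 0, 0, -0.142, 3.2, 0, 0, 0, 0, 0, -0.142])

```text
clock: 27.75
tool_pos: [0.4674, -0.2004, 0.128]
orientation: [180.0, -0.0, -179.8]
force: [-0.5, -0.2, -0.1]
opening: 0.0408
gripper_force: 30.0
```

Run:
```python
from h import *
go(.641,-.02)
m,p,d=snap("wrist","a9wrist"); tops(m,d,.03,(.35,.72,-.42,.18))
m,p,d=snap("scene","a9scene"); tops(m,d,.03,(.35,.72,-.42,.18)); P=cloud(m,d)
```

```text
tcp [ 0.4674 -0.2004  0.128 ] yaw -179.8 j [ -1.   9. -27.  -0. -54. -89.] shift cm: x -17.41 y 17.99
px [320. 324.] ztop 0.253 xy 0.440 -0.201 r 0.078 n91176 mean [ 0.44 -0.2 ]
px [371.  57.] ztop 0.569 xy 0.424 0.043 r 0.075 n10032 mean [0.41  0.042]
px [313. 107.] ztop 0.121 xy 0.708 -0.215 r 0.037 n138 mean [ 0.711 -0.214]
px [332. 167.] ztop 0.076 xy 0.571 -0.112 r 0.027 n475 mean [ 0.571 -0.11 ]
px [288. 180.] ztop 0.043 xy 0.641 -0.021 r 0.029 n178 mean [ 0.64  -0.019]
px [285. 216.] ztop 0.177 xy 0.484 0.173 r 0.008 n515 mean [0.485 0.174]
px [308. 268.] ztop 0.092 xy 0.425 0.165 r 0.015 n321 mean [0.424 0.166]
```

View pics/a9wrist.png

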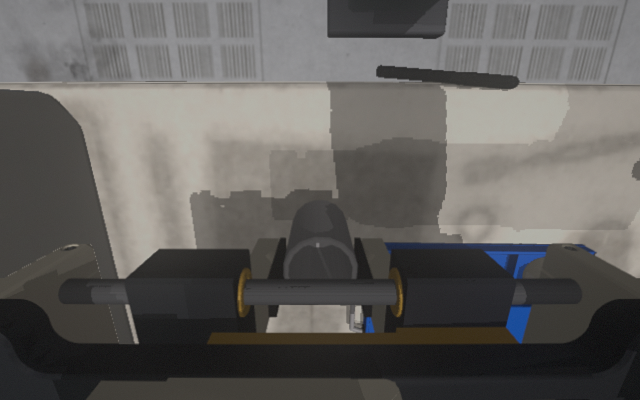

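The wrist view shows the middle cup held upright between the fingers, with its rim at about (320,262). I'll measure its centre relative to the TCP.

Run:
```python
from h import *
o=ctrl.get_obs(); m,p,d=snap("wrist"); P=cloud(m,d)
t=o['tool_pos']; R=np.zeros((400,640),bool); R[190:285,283:358]=1
for lo,hi in((.10,.115),(.115,.13),(.13,.145),(.145,.155),(.155,.168)):
    q=P[R&(P[...,2]>lo)&(P[...,2]<hi)]
    if len(q)>5: print(lo,len(q),"x",(q[:,0].min()-t[0]).round(4),(q[:,0].max()-t[0]).round(4),"y",(q[:,1].min()-t[1]).round(4),(q[:,1].max()-t[1]).round(4))
```

```text
0.1 613 x -0.0217 0.0171 y -0.0203 0.0194
0.115 878 x -0.0219 0.017 y -0.0203 0.0194
0.13 1197 x -0.0218 0.017 y -0.0221 0.0223
0.145 818 x -0.0218 0.0163 y -0.0219 0.0222
0.155 1353 x -0.0218 0.0099 y -0.0207 0.0209
```

Emit:
move_arm(moves=[3.2, -3, 3, 0, 0, 0, 0, 3.2, -3, 3, 0, 0, 0, 0, 3.2, -3, 3, 0, 0, 0, 0, 3.2, -3, 3, 0, 0, 0, 0, 3.2, -3, 3, 0, 0, 0, 0, 3.2, -2.4, 3, 0, 0, 0, 0, 3.2, 0, 0, 0, 0, 0, 0, 3.2, 0, 0, 0, 0, 0, 0])

```text
clock: 28.7
tool_pos: [0.6421, -0.0202, 0.1272]
orientation: [-180.0, -0.1, 179.7]
force: [0.3, -0.9, -0.9]
opening: 0.0409
gripper_force: 30.0
```

Emit:
move_arm(moves=[3.2, 0, 0, 1, 0, 0, 0, 3.2, 0, 0, 2, 0, 0, 0, 3.2, 0, 0, 1, 0, 0, 0, 3.2, 0, 0, 0, 0, 0, 0, 3.2, 0, 0, 0, 0, 0, 0])

```text
clock: 29.2
tool_pos: [0.6422, -0.0217, 0.0883]
orientation: [-180.0, -0.0, 179.8]
force: [0.4, -0.5, -0.3]
opening: 0.0406
gripper_force: 30.0
```

Run:
```python
from h import *
go(.6422,-.02)
```

```text
tcp [ 0.6422 -0.0217  0.0883] yaw 179.8 j [  15.   23.  -12.    0.  -54. -106.] shift cm: x -0.00 y 0.17
```

Emit:
move_arm(moves=[3.2, 0, 0.15, 0.6, 0, 0, 0, 3.2, 0, 0, 1, 0, 0, 0, 3.2, 0, 0, 0.7, 0, 0, 0, 3.2, 0, 0, 0.5, 0, 0, 0, 3.2, 0, 0, 0.5, 0, 0, 0, 3.2, 0, 0, 0, 0, 0, 0])

```text
clock: 29.8
tool_pos: [0.6418, -0.0196, 0.0541]
orientation: [-180.0, -0.1, 179.8]
force: [-0.2, -1.0, -0.6]
opening: 0.0405
gripper_force: 30.0
```

Run:
```python
from h import *
go(.6422,-.02); print(ctrl.get_obs()['force'])
m,p,d=snap("wrist","b1"); P=cloud(m,d); t=ctrl.get_obs()['tool_pos']
R=np.zeros((400,640),bool); R[150:285,240:400]=1
for lo,hi in((.03,.037),(.037,.046)):
    q=P[R&(P[...,2]>lo)&(P[...,2]<hi)]
    if len(q)>5: print(lo,len(q),"min",q.min(0).round(4),"max",q.max(0).round(4))
cv2.imwrite("pics/b1c.png",cv2.resize(p[130:300,200:440,::-1],None,fx=3,fy=3))
```

```text
tcp [ 0.6418 -0.0196  0.0541] yaw 179.8 j [  16.   25.  -14.   -0.  -51. -106.] shift cm: x -0.05 y -0.04
[-0.15562143 -0.98786366 -0.56326614]
0.03 492 min [ 0.613  -0.0447  0.03  ] max [0.6585 0.0054 0.037 ]
0.037 1154 min [ 0.6128 -0.047   0.037 ] max [0.6585 0.0067 0.046 ]
```

View pics/b1c.png

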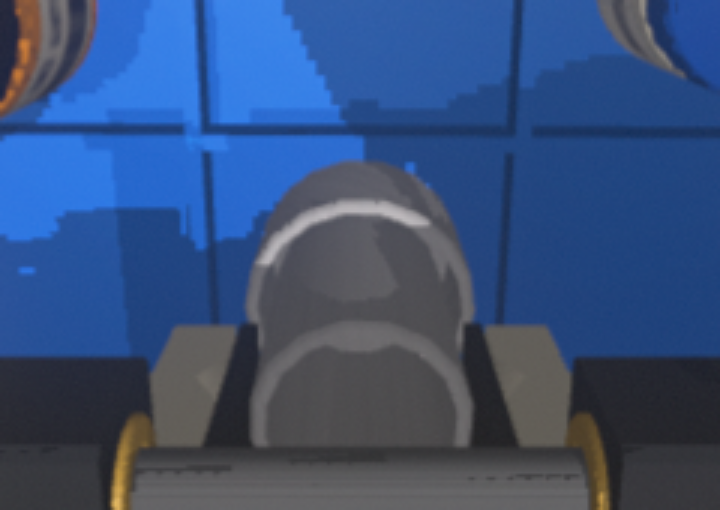

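The middle cup is inside the large rim, which arcs through (360,210) in the crop, and the force reading is near zero. Lowering the rest.

Emit:
move_arm(moves=[3.2, 0, 0, 0.8, 0, 0, 0, 3.2, 0, 0, 0.6, 0, 0, 0, 3.2, 0, 0, 0.2, 0, 0, 0, 3.2, 0, 0, 0, 0, 0, 0, 3.2, 0, 0, 0, 0, 0, 0])

```text
clock: 30.35
tool_pos: [0.6423, -0.0196, 0.0391]
orientation: [-180.0, 0.0, 179.8]
force: [0.8, -0.5, -0.8]
opening: 0.041
gripper_force: 30.0
```

Emit:
move_arm(moves=[3.2, 0, 0, 0.25, 0, 0, 0, 3.2, 0, 0, 0, 0, 0, 0, 5.5, 0, 0, 0, 0, 0, 0, 5.5, 0, 0, 0, 0, 0, 0, 5.5, 0, 0, -2, 0, 0, 0, 5.5, 0, 0, -4, 0, 0, 0, 5.5, 0, 0, -4, 0, 0, 0, 5.5, 0, 0, 0, 0, 0, 0])

```text
clock: 31.15
tool_pos: [0.646, -0.0193, 0.1434]
orientation: [179.9, 0.6, 179.9]
force: [0.8, 0.4, 0.3]
opening: 0.0551
gripper_force: 0.0
```

Run:
```python
from h import *
go(.42,0)
m,p,d=snap("wrist","b2"); tops(m,d,.055,(.54,.72,-.2,.18))
m,p,d=snap("scene"); tops(m,d,.055,(.54,.72,-.2,.1)); tops(m,d,.05,(.38,.44,.1,.2))
```

```text
tcp [ 0.646  -0.0193  0.1434] yaw 179.9 j [  16.   20.   -9.    0.  -60. -106.] shift cm: x 22.61 y 1.88
px [538.  85.] ztop 0.062 xy 0.543 0.164 r 0.005 n73 mean [0.543 0.163]
px [412. 113.] ztop 0.060 xy 0.567 0.060 r 0.023 n2140 mean [0.566 0.06 ]
px [209. 120.] ztop 0.075 xy 0.571 -0.111 r 0.027 n3451 mean [ 0.571 -0.11 ]
px [318. 200.] ztop 0.074 xy 0.641 -0.020 r 0.021 n870 mean [ 0.641 -0.02 ]
px [320. 328.] ztop 0.268 xy 0.615 -0.019 r 0.077 n87778 mean [ 0.617 -0.019]
px [280.  97.] ztop 0.410 xy 0.633 -0.011 r 0.044 n5009 mean [0.612 0.004]
px [332. 163.] ztop 0.076 xy 0.571 -0.113 r 0.028 n330 mean [ 0.57 -0.11]
px [288. 172.] ztop 0.074 xy 0.642 -0.021 r 0.021 n189 mean [ 0.64 -0.02]
px [289. 207.] ztop 0.061 xy 0.567 0.059 r 0.023 n229 mean [0.566 0.06 ]
px [304.  18.] ztop 0.631 xy 0.410 0.169 r 0.032 n1869 mean [0.406 0.169]
px [308. 265.] ztop 0.092 xy 0.424 0.165 r 0.015 n257 mean [0.424 0.166]
```

Emit:
move_arm(moves=[5, 4.4, 0, 0, 0, 0, 0, 5, 4.4, 0, 0, 0, 0, 0, 5, 4.4, 0, 0, 0, 0, 0, 5, 4.4, 0, 0, 0, 0, 0, 5, 4.4, 0, 0, 0, 0, 0, 5, 0, 0, 0, 0, 0, 0, 5, 0, 0, 0, 0, 0, 0])

```text
clock: 31.95
tool_pos: [0.4214, -0.0189, 0.1365]
orientation: [180.0, 0.0, 179.9]
force: [1.0, -1.1, 1.1]
opening: 0.0496
gripper_force: 0.0
```

Run:
```python
from h import *
go(.4255,.166)
```

```text
tcp [ 0.4214 -0.0189  0.1365] yaw 179.9 j [  24.   -0.  -36.   -0.  -54. -115.] shift cm: x -0.37 y 18.49
```

Emit:
move_arm(moves=[5, -0.1, 3.7, 0, 0, 0, 0, 5, -0.1, 3.7, 0, 0, 0, 0, 5, 0, 3.7, 0, 0, 0, 0, 5, 0, 3.7, 0, 0, 0, 0, 5, 0, 3.7, 0, 0, 0, 0, 5, 0, 0, 0, 0, 0, 0, 5, 0, 0, 0, 0, 0, 0])

```text
clock: 32.65
tool_pos: [0.4251, 0.1669, 0.1356]
orientation: [-179.9, -0.1, 179.9]
force: [-0.3, -0.4, -0.5]
opening: 0.0503
gripper_force: 0.0
```

Run:
```python
from h import *
go(.425,.166)
m,p,d=snap("wrist","b3"); tops(m,d,.055,(.3,.5,.1,.28))
```

```text
tcp [0.4251 0.1669 0.1356] yaw 179.9 j [  46.    4.  -32.   -0.  -55. -136.] shift cm: x 0.01 y -0.09
px [417. 188.] ztop 0.092 xy 0.404 0.248 r 0.014 n1337 mean [0.403 0.247]
px [319. 211.] ztop 0.093 xy 0.424 0.166 r 0.014 n1070 mean [0.423 0.166]
px [359. 330.] ztop 0.261 xy 0.398 0.172 r 0.072 n76629 mean [0.398 0.174]
```

Cup at (0.424, 0.166), tool within 1 mm. Descend and grip.

Emit:
move_arm(moves=[5, 0, 0, 2, 0, 0, 0, 5, 0, 0, 3, 0, 0, 0, 5, 0, 0, 2.2, 0, 0, 0, 5, 0, 0, 1, 0, 0, 0, 5, 0, 0, 0, 0, 0, 0, 2, 0, 0, 0, 0, 0, 0, 2, 0, 0, 0, 0, 0, 0, 2, 0, 0, 0, 0, 0, 0])

```text
clock: 33.5
tool_pos: [0.4254, 0.1666, 0.0555]
orientation: [179.9, 0.1, 179.8]
force: [-0.2, -0.5, -1.7]
opening: 0.0316
gripper_force: 0.0
```

Emit:
move_arm(moves=[2, 0, 0, 0, 0, 0, 0, 2, 0, 0, 0, 0, 0, 0, 2, 0, 0, 0, 0, 0, 0])

```text
clock: 33.8
tool_pos: [0.4255, 0.1666, 0.0554]
orientation: [180.0, 0.1, 179.8]
force: [0.1, -0.5, 7.0]
opening: 0.0273
gripper_force: 30.0
```

Emit:
move_arm(moves=[2, 0, 0, -2, 0, 0, 0, 2, 0, 0, -4, 0, 0, 0, 2, 0, 0, -4.5, 0, 0, 0, 2, 0, -3.7, 0, 0, 0, 0, 2, 0, -3.7, 0, 0, 0, 0, 2, 0, -3.7, 0, 0, 0, 0, 2, 0, -3.7, 0, 0, 0, 0, 2, 0, -3.7, 0, 0, 0, 0])

```text
clock: 34.6
tool_pos: [0.4238, -0.0201, 0.1598]
orientation: [180.0, 0.0, 179.8]
force: [1.3, 0.8, -0.1]
opening: 0.0273
gripper_force: 30.0
```

Emit:
move_arm(moves=[2, -2.5, 0, 0, 0, 0, 0, 2, -4, 0, 0, 0, 0, 0, 2, -4, 0, 0, 0, 0, 0, 2, -4, 0, 0, 0, 0, 0, 2, -4, 0, 0, 0, 0, 0, 2, -2.5, 0, 0, 0, 0, 0, 2, 0, 0, 0, 0, 0, 0, 2, 0, 0, 0, 0, 0, 0])

```text
clock: 35.4
tool_pos: [0.6338, -0.0196, 0.1585]
orientation: [-180.0, -0.1, 179.8]
force: [-0.9, 0.9, 0.1]
opening: 0.0274
gripper_force: 30.0
```

Run:
```python
from h import *
go(.642,-.02); o=ctrl.get_obs(); t=o['tool_pos']
m,p,d=snap("wrist","b4"); tops(m,d,.066,(.6,.7,-.07,.05)); P=cloud(m,d); z0=t[2]-.0554
R=np.zeros((400,640),bool); R[150:278,290:352]=1
for a,b in((.01,.03),(.03,.05),(.05,.065),(.065,.085)):
    q=P[R&(P[...,2]>z0+a)&(P[...,2]<z0+b)]
    if len(q)>5: print(a,len(q),"min",(q.min(0)-t).round(4),"max",(q.max(0)-t).round(4))
k=(P[...,2]>.068)&(P[...,2]<.08)&(abs(P[...,0]-.64)<.03)&(abs(P[...,1]+.02)<.03); print("middle rim",k.sum(),P[k].min(0).round(4),P[k].max(0).round(4))
cv2.imwrite("pics/b4c.png",cv2.resize(p[130:300,200:440,::-1],None,fx=3,fy=3))
```

```text
tcp [ 0.6338 -0.0196  0.1585] yaw 179.8 j [  16.   19.   -9.   -0.  -62. -106.] shift cm: x -0.82 y -0.04
px [353. 339.] ztop 0.284 xy 0.607 -0.010 r 0.060 n51761 mean [ 0.608 -0.008]
0.01 266 min [-0.0155 -0.0135 -0.0453] max [-0.006   0.0127 -0.0254]
0.03 358 min [-0.0154 -0.0134 -0.0253] max [-0.0058  0.0128 -0.0054]
0.05 515 min [-0.0154 -0.0134 -0.0053] max [0.0104 0.0128 0.0096]
0.065 1364 min [-0.0154 -0.0175  0.0096] max [0.0107 0.0183 0.0296]
middle rim 294 [ 0.6205 -0.0406  0.0681] [ 6.507e-01 -2.000e-04  7.570e-02]
```

View pics/b4c.png

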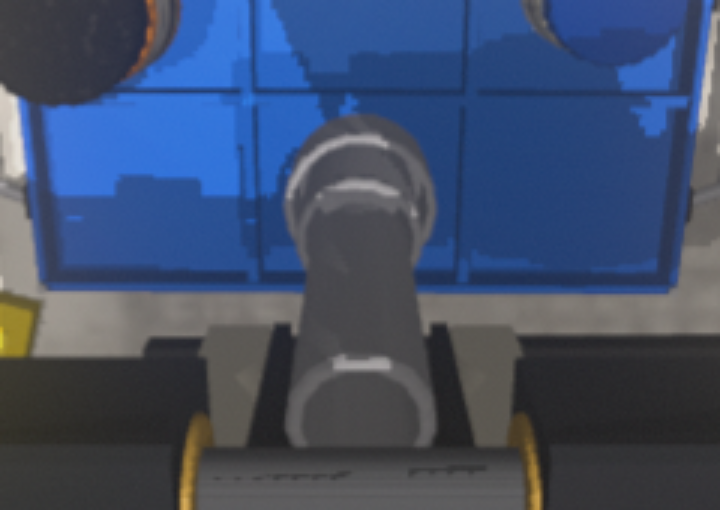

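The small cup hangs upright over the nest; the middle rim is at about (360,185) in the crop. I need about 0.86 cm more in +x before lowering.

Emit:
move_arm(moves=[2, -0.86, -0.05, 0, 0, 0, 0, 2, 0, 0, 1, 0, 0, 0, 2, 0, 0, 0.8, 0, 0, 0, 2, 0, 0, 0, 0, 0, 0, 2, 0, 0, 0, 0, 0, 0])

```text
clock: 35.95
tool_pos: [0.6424, -0.0201, 0.1412]
orientation: [-180.0, -0.0, 179.8]
force: [-0.2, 0.1, 0.1]
opening: 0.0276
gripper_force: 30.0
```

Run:
```python
from h import *
go(.6424,-.0201)
```

```text
tcp [ 0.6424 -0.0201  0.1412] yaw 179.8 j [  16.   20.   -9.    0.  -61. -106.] shift cm: x 0.00 y 0.00
```

Emit:
move_arm(moves=[2, 0, 0, 1, 0, 0, 0, 2, 0, 0, 0.8, 0, 0, 0, 2, 0, 0, 0.6, 0, 0, 0, 2, 0, 0, 0.5, 0, 0, 0, 2, 0, 0, 0, 0, 0, 0])

```text
clock: 36.45
tool_pos: [0.6423, -0.0201, 0.1115]
orientation: [-180.0, -0.1, 179.8]
force: [-0.6, -0.1, -0.6]
opening: 0.0275
gripper_force: 30.0
```

Emit:
move_arm(moves=[2, 0, 0, 1, 0, 0, 0, 2, 0, 0, 1, 0, 0, 0, 2, 0, 0, 0.8, 0, 0, 0, 2, 0, 0, 0.5, 0, 0, 0, 2, 0, 0, 0.5, 0, 0, 0, 2, 0, 0, 0, 0, 0, 0, 2, 0, 0, 0, 0, 0, 0])

```text
clock: 37.15
tool_pos: [0.643, -0.0201, 0.0746]
orientation: [-180.0, 0.0, 179.8]
force: [0.1, 0.3, -0.7]
opening: 0.0273
gripper_force: 30.0
```

Emit:
move_arm(moves=[2, 0, 0, 0.5, 0, 0, 0, 2, 0, 0, 0.35, 0, 0, 0, 2, 0, 0, 0, 0, 0, 0, 2, 0, 0, 0, 0, 0, 0])

```text
clock: 37.55
tool_pos: [0.6428, -0.0201, 0.066]
orientation: [-180.0, -0.0, 179.8]
force: [0.7, 0.1, 0.4]
opening: 0.0274
gripper_force: 30.0
```

Emit:
move_arm(moves=[4.5, 0, 0, 0, 0, 0, 0, 4.5, 0, 0, 0, 0, 0, 0, 4.5, 0, 0, 0, 0, 0, 0, 4.5, 0, 0, -2, 0, 0, 0, 4.5, 0, 0, -4, 0, 0, 0, 4.5, 0, 0, -5, 0, 0, 0, 4.5, 4, 0, -2, 0, 0, 0, 4.5, 4, 0, 0, 0, 0, 0])

```text
clock: 38.35
tool_pos: [0.5644, -0.0195, 0.1995]
orientation: [179.9, 0.4, 179.8]
force: [0.1, 0.5, 0.4]
opening: 0.0452
gripper_force: 0.0
```

Emit:
move_arm(moves=[4.5, 4, 0, 0, 0, 0, 0, 4.5, 4, 0, 0, 0, 0, 0, 4.5, 4, 0, 0, 0, 0, 0, 4.5, 0, -4, 0, 0, 0, 0, 4.5, 0, -4, 0, 0, 0, 0, 4.5, 0, 0, 0, 0, 0, 0, 4.5, 0, 0, 0, 0, 0, 0])

```text
clock: 39.05
tool_pos: [0.4424, -0.1001, 0.1963]
orientation: [180.0, 0.0, 179.7]
force: [0.1, -0.2, 0.4]
opening: 0.0446
gripper_force: 0.0
```

Run:
```python
from h import *
go(.5,0)
m,p,d=snap("scene","end_s"); tops(m,d,.024,(.38,.68,-.4,.18))
cv2.imwrite("pics/endc.png",cv2.resize(p[90:330,190:470,::-1],None,fx=2.5,fy=2.5))
m,p,d=snap("top","end_t"); tops(m,d,.024,(.38,.66,-.4,.21))
```

```text
tcp [ 0.4424 -0.1001  0.1963] yaw 179.7 j [  12.   -0.  -27.   -0.  -63. -103.] shift cm: x -5.70 y 10.04
px [314.  31.] ztop 0.625 xy 0.403 0.155 r 0.024 n2182 mean [0.398 0.156]
px [383.  92.] ztop 0.457 xy 0.428 -0.088 r 0.042 n5219 mean [ 0.414 -0.071]
px [332. 168.] ztop 0.076 xy 0.572 -0.110 r 0.028 n508 mean [ 0.57 -0.11]
px [288. 176.] ztop 0.098 xy 0.642 -0.022 r 0.016 n531 mean [ 0.641 -0.021]
px [285. 216.] ztop 0.174 xy 0.489 0.168 r 0.003 n549 mean [0.485 0.174]
px [361. 177.] ztop 0.653 xy 0.420 -0.029 r 0.121 n23929 mean [ 0.439 -0.096]
```

View pics/endc.png

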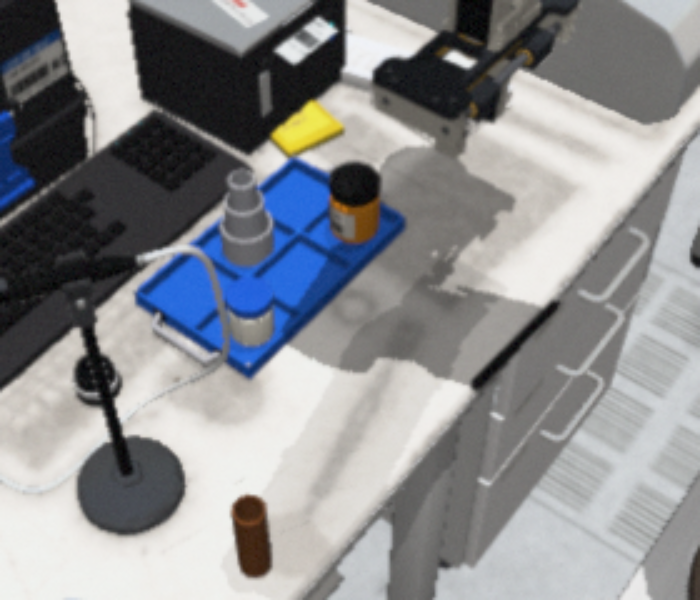

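The final picture shows the nest at (245,220), the orange jar at (355,205) and the blue-lid jar at (250,310), all upright in separate cells. The brown tube and the loupe are untouched. Handing in.

```bash
python3 -c "
from plant import ctrl; print(ctrl.close_job())"
```

```text
the job is handed in; nothing more can be done
None
```

The job is handed in at about 39 s of the 208 s: the white jar stands on the wipes, the orange jar and the blue-lid jar (the only two present) stand in cells 0 and 2, the three cups are nested in cell 4, and the loupe was left alone.

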